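Tuck the splash cover of a wheel's speed control under its lip

TASK

Close the splash cover of the potter's wheel control box: with a fingertip fold the standing white cover down flat over the controls, then, still pressing it flat, push it by its ridge towards the metal lip until it is fully home with its edge tucked beneath the lip, so that it stays shut when you let go. Only push and press: do not lift, tip or shove the box, and leave the other things on the table alone.

Things in the scene. Friction and masses are not known exactly. Their poses are not given: they have to be found in the camera images.
- control_box: Grey speed-control box of a potter's wheel, loose on rubber feet, about 2 kg: 184 mm (its x) x 130 mm (its y), housing top 50 mm above the table. Origin: centre of its underside. Its -x end (roughly towards the robot) carries the retaining lip, its +x end the cover's hinge; z up.
- cover (a joint): Fold angle of the splash cover, rad. The cover is a flat white plate 104 mm wide (box y) and 4 mm thick, whose free edge lies 128 mm from its hinge axis. 0 = folded flat over the controls (hinge stop; the top face is then 68 mm above the table), about 1.6 = standing upright; it swings to 1.95. A light spring lifts it: it needs about 3 N pressed 70 mm from the hinge to keep it flat, and springs up if let go untucked.
- hinge_bar (a joint): How far the cover with its hinge bar has slid in its slotted hinge, m, towards the lip (box -x): 0 = fully back, 0.026 = fully home (stop). It slides stiffly (about 6 N) and stays where it is left. The hinge axis runs along box y, 66 mm above the table, at box x = +0.078 minus this value. With the cover flat its free edge meets the lip's edge at 0.012; 0.026 puts 14 mm of it beneath the lip.
- ridge (a point): Top middle of the straight push ridge on the cover's outer (upper, when folded) face: 70 mm long (box y), 6 mm thick, 7 mm high, its centre line 85 mm from the hinge axis; parallel to the free edge.
- lip (a point): Middle of the lower edge, on the cover's side, of the fixed aluminium retaining lip: 70 mm wide (box y), 4 mm thick, reaching 18 mm inwards from its 26 mm upright; its underside is 72 mm above the table, 4 mm above the top of the flat cover.
- slip_cup: Bystander, to be left alone: small terracotta cup, 64 mm across, 70 mm tall, standing 10 to 14 cm to the +y side of the control box. Origin: centre of its underside.
- test_tile: Bystander, to be left alone: small white L-shaped glaze test tile, 50 x 36 mm foot, 66 mm tall, standing on the -y side of the control box. Origin: centre of its underside.
- mug: Bystander, to be left alone: white mug, 80 mm across, 95 mm tall. Origin: centre of its underside.
- glaze_jar: Bystander, to be left alone: closed glaze jar, 72 mm across, 100 mm tall. Origin: centre of its underside.
- bat: Bystander, to be left alone: round wooden throwing bat lying flat, 200 mm across, 14 mm thick. Origin: centre of its underside.
- glaze_brush: Bystander, to be left alone: glaze brush lying flat, 190 mm long. Origin: centre of its underside (of its shaft).
- bowl: Bystander, to be left alone: terracotta bowl, 120 mm across, 50 mm tall. Origin: centre of its underside.

How it is judged:
By the outcome, as a careful person would: the job done as asked, in the order asked, and still so for the second after the job is handed in, with the robot touching nothing.
It also fails if it takes over 42 s, if anything falls off the work surface, if the arm or the gripper's body presses on something with over 40 N, if the wrist force passes 120 N, or if a joint passes its speed limit or range.

ROBOT

A 7-joint arm with a two-finger parallel gripper is mounted at the origin on the work surface. World frame = base frame: x ahead of the robot, y to its left, z up, the work surface at z = 0. Lengths are in mm, angles in rad, forces in N, time in s.
With the tool pointing down it reaches from about 400 to 875 mm from the base axis. Payload 6.5 kg.
Tool frame: the origin (TCP) lies at the very end of the fingers, on their centre line; the grasp point (between the pads) lies 19 mm behind it; z points along the fingers, y is the direction in which the jaws open and shut (so a half turn about z gives the same grasp; the last joint's range is limited). The gripper opens to 85 mm and grips with 20 to 120 N. Pads are 22 mm wide; open, the fingers measure 114 mm over their backs; the gripper's body (76 mm by 85 mm) begins 54 mm behind the grasp point. The pads swing forward as they close: fully open they stand 13 mm farther back than shut.
Start: joints at [-1.343, 0.536, -0.004, 1.538, 0.003, 1.067, -0.071], TCP at [188.23, 622.141, 231.29] pointing down, gripper open.
Joint ranges: [-2.7, 2.7], [-0.37, 2.16], [-1.27, 1.26], [0.24, 2.4], [-1.31, 4.45], [0.19, 1.91], [-2.76, 2.76]. Speed limits (rad/s): [2.39, 2.39, 3.14, 3.14, 3.14, 3.14, 3.14].

INTERFACE

Orientations are given as a unit quaternion [w, x, y, z].
In Python, from station import r, kinematics, cams, ticket gives the robot as it stands. Calls block until the motion is done:
- r.movep(position, orientation): joint-space move of the TCP to a pose.
- r.move_l(position, orientation=None, vel=150, force_limit=None): straight line of the TCP; orientation=None keeps the orientation; vel is the mean speed in mm/s. With force_limit (N) it stops when the force on the tool has changed by that much, and returns True; else False.
- r.move_j(angles): joint-space move.
- r.release() and r.grab(grasp_force=None): open the fingers fully, or close them until they stop; grasp_force is the grip in N (None keeps the last).
- r.sleep(seconds).
- kinematics.inverse_kinematics(position, orientation): joint angles nearest the present ones, or None.
- r.sense(): the state.
- cams.camera(name): name is "scene" or "top" or "wrist"; returns (picture, depth): 480x640x3 uint8, red, green, blue; 480x640 float32, mm along the optical axis (not along the pixel's ray), 0 where there is no reading.
- cams.camera_model(name): a dict with "fovy" (degrees; the focal length in pixels is half the picture's height over the tangent of half this angle, whatever the lens; pixels are square), "cx", "cy" (the principal point, pixels), "R" (3x3) and "t" (3): a world point X has camera coordinates R X + t; the wrist camera has in their place "T_tool_cam" (4x4, takes a point from camera to tool coordinates, whose origin is the TCP and whose axes are the flange's). Camera axes: x right, y down, z forward; pixel columns grow to the right and rows downward; lengths in mm; the calibration is good to about 2 mm. A picture is of the moment at which its call begins: read the wrist's pose just before it. camera_model takes no time and is no camera call.
A pose or a line that the arm cannot do raises r.PlanningError and nothing moves.
- ticket.job_done(): hands the job in, once; it reports no verdict.
The state is a dict: "t": time; "joint_positions": joint angles; "joint_velocities": joint speeds; "joint_torque": joint torques, N m; "tcp_pos": TCP position; "eef_rot": TCP orientation; "ft_force": force on the tool from outside, world axes, zero at the start; "ft_torque": the same for the moment, N m; "grip_width": finger opening in mm.
Only numpy, scipy, OpenCV 4.12 (cv2) and the standard library are available. Lean on these libraries where they do the work, as an engineer would, in place of code of your own. Each camera call takes 0.05 s, during which the arm holds its last target.

## Working session

There is one attempt and no reset: what is moved stays moved. The work goes in short steps, each a Python script; the robot and the scene stay as the last script left them, time stands still between calls to the robot, and variables do not carry over. Pictures are saved under pics/ and viewed, and the job is handed in when it is done.

```bash
ls; mkdir -p pics; python3 - <<'E'
from station import r,kinematics,cams,ticket
import cv2,numpy as np
s=r.sense();print(s)
for n in("scene","top"):
    p,d=cams.camera(n);cv2.imwrite(f"pics/{n}0.png",p[:,:,::-1]);np.save(f"pics/{n}0d.npy",d)
    print(n,cams.camera_model(n))
E
```

```text
pics
{'t': 0.0, 'joint_positions': array([-1.34320192,  0.53718142, -0.00445102,  1.53881775,  0.00261886,
        1.06731745, -0.07119716]), 'joint_velocities': array([ 9.55453190e-04,  9.13673465e-05, -9.10950460e-04,  1.23801365e-03,
        2.54378603e-03,  8.74510341e-04,  1.62653486e-04]), 'joint_torque': array([ 4.17784586e-04, -5.83392298e+01,  1.04851965e+00, -2.59109563e+01,
        1.22239816e-02,  9.43876599e-03, -4.60616633e-06]), 'tcp_pos': array([188.0684154 , 621.56006266, 230.42469128]), 'eef_rot': array([-5.79248882e-05,  1.46322706e-01,  9.89236538e-01, -8.57162756e-04]), 'ft_force': array([-0.41444979,  0.46880608, -0.40157592]), 'ft_torque': array([ 0.00653047, -0.00847448, -0.03521465]), 'grip_width': 85.25733720137848}
scene {'fovy': 53.59027580801454, 'cx': 316.61457384209103, 'cy': 236.54191432894993, 'R': array([[ 0.04712294,  0.99875602, -0.01630493],
       [ 0.67735057, -0.04394689, -0.73434657],
       [-0.7341496 ,  0.02356041, -0.67857886]]), 't': array([ -39.6935509 , -293.86762941, 1596.1824791 ])}
top {'fovy': 55.001590360592, 'cx': 311.70769947227313, 'cy': 237.72778642572962, 'R': array([[-0.00943537, -0.99995353,  0.00197579],
       [-0.98876819,  0.00903506, -0.14918389],
       [ 0.1491591 , -0.00336121, -0.9888075 ]]), 't': array([  22.02238716,  559.09565005, 1311.8885782 ])}
```

View pics/scene0.png

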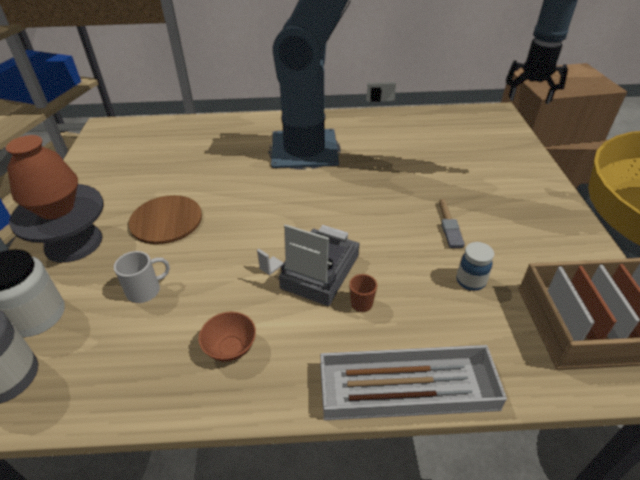

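View pics/top0.png

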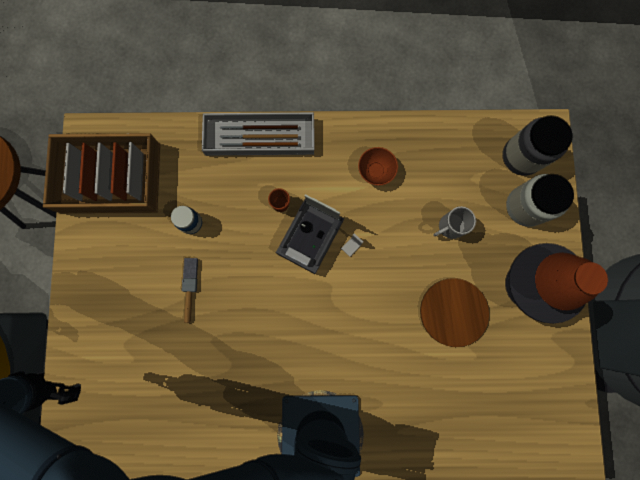

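The scene view shows the box near (318,268) with its white cover standing, the cup at (362,293) and the tile at (268,262). In the top view the box is near (310,235), with the cover edge at (322,208) and the lip near (298,257). I'll enlarge both.

```bash
python3 - <<'E'
import cv2
a=cv2.imread("pics/top0.png")[180:290,250:390];cv2.imwrite("pics/top0c.png",cv2.resize(a,None,fx=5.5,fy=5.5,interpolation=cv2.INTER_CUBIC))
a=cv2.imread("pics/scene0.png")[215:325,250:390];cv2.imwrite("pics/scene0c.png",cv2.resize(a,None,fx=5.5,fy=5.5,interpolation=cv2.INTER_CUBIC))
E
```

```text
(no output)
```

View pics/top0c.png

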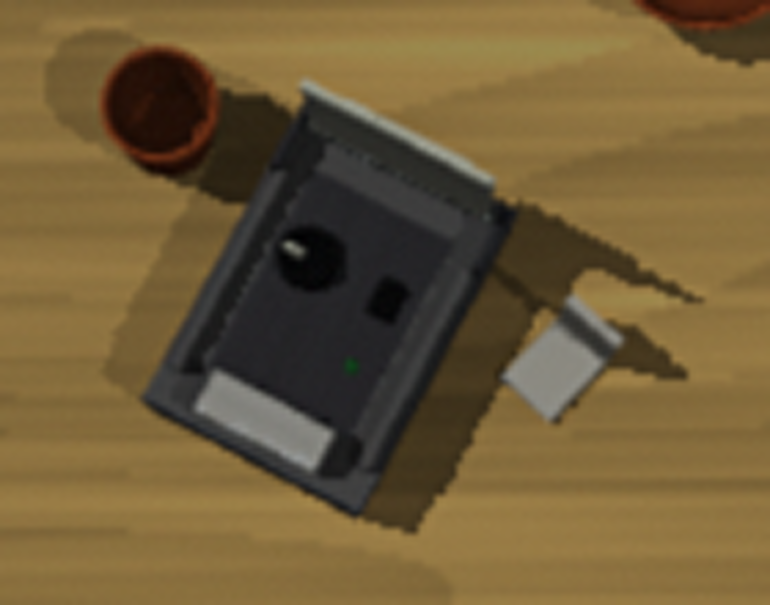

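View pics/scene0c.png

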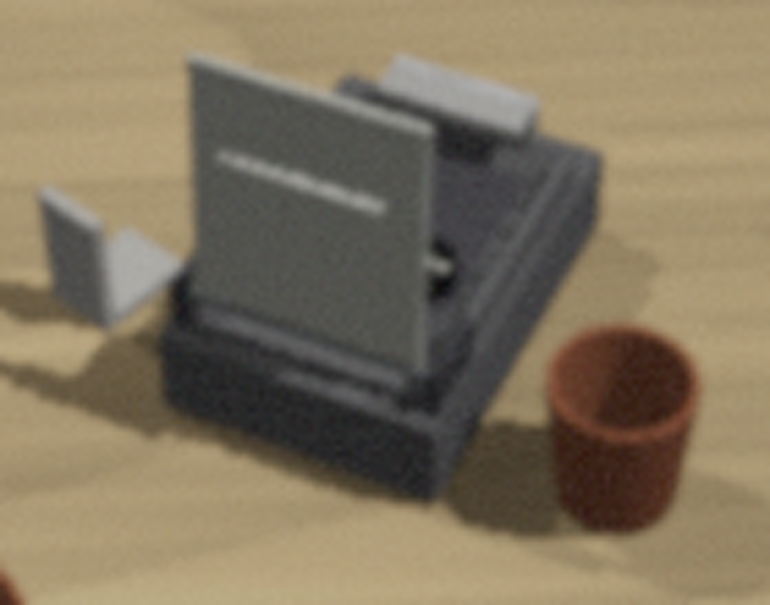

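```bash
cat > h.py <<'E'
import numpy as np,cv2
from station import r,kinematics,cams,ticket
def cam(n):
    m=cams.camera_model(n);f=240/np.tan(np.radians(m['fovy']/2));return m,f
def onz(n,uv,z):
    m,f=cam(n);d=m['R'].T@np.array([(uv[0]-m['cx'])/f,(uv[1]-m['cy'])/f,1]);o=-m['R'].T@m['t']
    return o+d*(z-o[2])/d[2]
def proj(n,X):
    m,f=cam(n);c=m['R']@np.asarray(X,float)+m['t'];return np.array([m['cx']+f*c[0]/c[2],m['cy']+f*c[1]/c[2]])
E
cat > a.py <<'E'
from h import *
from scipy.optimize import least_squares
T=lambda u,v:(250+u/5.5-.4,180+v/5.5-.4)
S=lambda u,v:(250+u/5.5-.4,215+v/5.5-.4)
obs=[ # cam,uv,box point fn
('top',T(148,400),(-92,65,50)),('top',T(358,515),(-92,-65,50)),('top',T(515,210),(92,-65,50)),
('scene',S(165,400),(92,-65,3)),('scene',S(432,498),(92,65,3)),('scene',S(600,152),(-92,65,50)),('scene',S(440,430),(92,65,50)),('scene',S(165,345),(92,-65,50))]
lip=[('top',T(213,370)),('top',T(335,435))]
cov=[('top',T(303,82),52),('top',T(495,185),-52),('scene',S(190,58),-52),('scene',S(432,130),52)]
def W(p,b): 
    c,s=np.cos(p[2]),np.sin(p[2]);return np.array([p[0]+c*b[0]-s*b[1],p[1]+s*b[0]+c*b[1],b[2]])
def res(p):
    e=[proj(c,W(p,b))-uv for c,uv,b in obs]
    for (c,uv),y in zip(lip,(35,-35)): e.append(proj(c,W(p,(p[4],y,76)))-uv)
    for c,uv,y in cov:
        e.append(proj(c,W(p,(78+128*np.cos(np.pi-p[3]),y,66+128*np.sin(p[3]))))-uv)
    return np.concatenate(e)
x0=onz('top',(311,235),50)
s=least_squares(res,[x0[0],x0[1],-.4,1.6,-60],loss='soft_l1')
print(s.x,np.degrees(s.x[2]));print(res(s.x).reshape(-1,2).round(1))
# cup, tile, bearings
print('cup',onz('top',T(160,105),70))
print('tile',onz('top',T(548,420),0),onz('top',T(600,320),66))
for z in(0,):pass
d=np.load('pics/top0d.npy')
def dp(u,v):
    m,f=cam('top');z=d[v,u];c=np.array([(u-m['cx'])/f*z,(v-m['cy'])/f*z,z]);return m['R'].T@(c-m['t'])
for u,v in((298,257),(293,255),(303,259),(310,240),(285,250),(322,208),(349,247),(344,249)):print(u,v,dp(u,v).round(1))
E
python3 a.py
```

```text
[ 5.65735822e+02  2.26529144e+01 -4.90106530e-01  1.50384297e+00
 -6.21924158e+01] -28.081035685627945
[[-1.3  0.3]
 [ 0.2  0.1]
 [ 0.6  0.1]
 [ 0.1  1.3]
 [ 1.   1.2]
 [ 0.7 -0.5]
 [-0.5  0.3]
 [-1.3 -2.1]
 [ 0.4  0.4]
 [-0.  -0.2]
 [-0.4  0.2]
 [-0.2 -0.7]
 [-0.2 -0.5]
 [-0.1  0. ]]
cup [670.86389782 111.9716763   70.        ]
tile [509.03924763 -95.78440532   0.        ] [ 554.24737354 -118.59354727   66.        ]
298 257 [499.2  56.5  74.6]
293 255 [505.1  70.7  74.7]
303 259 [493.3  42.3  75.7]
310 240 [550.9  21.9  53.7]
285 250 [522.5  94.8  51.2]
322 208 [628.6 -12.1 131.9]
349 247 [535.4 -95.1   6.9]
344 249 [529.3 -79.9   7.9]
```

```bash
cat >> h.py <<'E'
from scipy.spatial.transform import Rotation as Ro
BX,BY,YAW=565.7,22.7,-0.490
ex=np.array([np.cos(YAW),np.sin(YAW),0]);ey=np.array([-np.sin(YAW),np.cos(YAW),0])
def W(x,y,z): return np.array([BX,BY,0])+x*ex+y*ey+np.array([0,0,z])
def B(p): d=np.asarray(p)-[BX,BY,0]; return np.array([d@ex,d@ey,d[2]])
zt=np.array([0,0,-1.]);Q=Ro.from_matrix(np.c_[np.cross(ey,zt),ey,zt]).as_quat()[[3,0,1,2]]
def st():
    s=r.sense();f=s['ft_force'];return f"t{s['t']:.2f} box {B(s['tcp_pos']).round(1)} F(box) {np.array([f@ex,f@ey,f[2]]).round(1)} w{s['grip_width']:.0f}"
E
python3 - <<'E'
from h import *
print(Q)
r.move_l([188,622,330],vel=250)
r.grab(20)
print(st())
r.movep(W(140,0,330),Q);print(st(), r.sense()['joint_positions'].round(2))
s=r.sense();p,d=cams.camera("wrist");cv2.imwrite("pics/w1.png",p[:,:,::-1])
p,d=cams.camera("scene");cv2.imwrite("pics/s1.png",p[:,:,::-1])
print(cams.camera_model("wrist"))
E
```

```text
[0.         0.24255632 0.97013732 0.        ]
t1.41 box [-615.3  351.   330. ] F(box) [-0.2 -0.4  1.7] w-0
t4.33 box [139.5   1.2 329.8] F(box) [-0.   0.4  0.2] w0 [-0.39  0.6   0.65  1.32 -0.36  1.33  1.34]
{'fovy': 60.60677476385001, 'cx': 319.96651344996354, 'cy': 246.66825058262478, 'T_tool_cam': array([[-7.32755198e-04, -9.65728142e-01, -2.59554653e-01,
         6.62034232e+01],
       [ 9.99999185e-01, -4.36291294e-04, -1.19980827e-03,
         1.63563288e-01],
       [ 1.04544718e-03, -2.59555321e-01,  9.65727675e-01,
        -1.42628011e+02],
       [ 0.00000000e+00,  0.00000000e+00,  0.00000000e+00,
         1.00000000e+00]])}
```

View pics/w1.png

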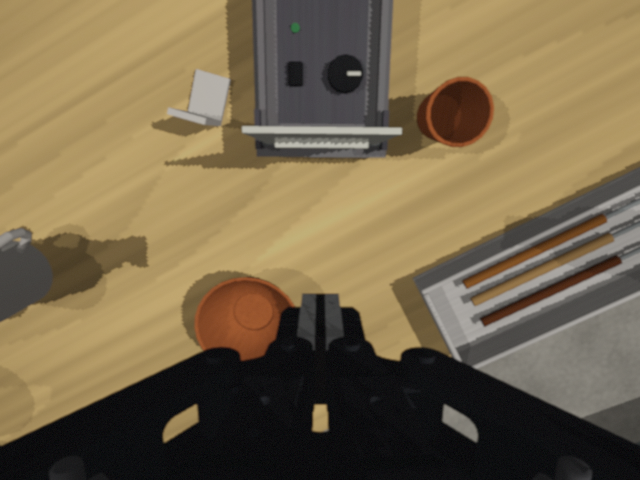

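View pics/s1.png

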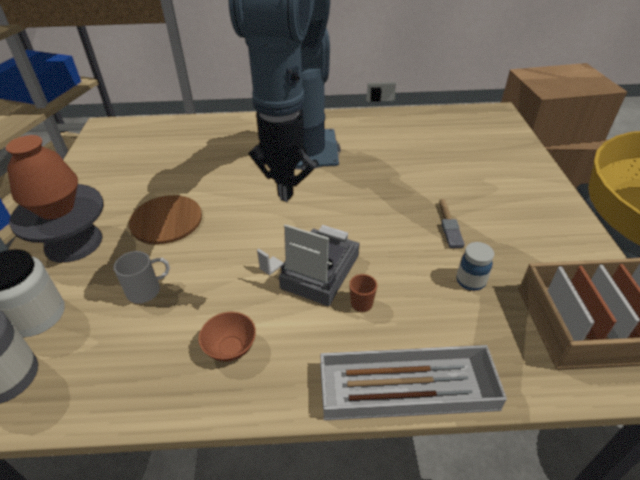

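Wrist view: the cover's free edge is level, from (242,130) to (402,131), so the yaw is right. It's centred at u=322 against 320 for the fingers. I'll cross-check the positions, then fold.

```bash
python3 - <<'E'
from h import *
s=r.sense();m=cams.camera_model("wrist");f=240/np.tan(np.radians(m['fovy']/2))
q=s['eef_rot'];R=Ro.from_quat(q[[1,2,3,0]]).as_matrix();T=m['T_tool_cam']
o=R@T[:3,3]+s['tcp_pos']
for u,v,z in((242,128,194),(402,128,194),(257,156,50),(387,156,50),(275,144,150),(368,144,150)):
    d=R@T[:3,:3]@np.array([(u-m['cx'])/f,(v-m['cy'])/f,1]);print(u,v,z,B(o+d*(z-o[2])/d[2]).round(1))
def tgt(th,sd=70,g=0):
    n=np.array([np.sin(th),np.cos(th)]);u=np.array([-np.cos(th),np.sin(th)]);c=np.array([78,66])+sd*u+(2+g)*n+[11,0]
    return W(c[0],0,c[1])
try:
    q0=s['joint_positions']
    for th in (1.6,1.2,.8,.4,0): print(th,B(tgt(th)).round(1),kinematics.inverse_kinematics(tgt(th),Q).round(2))
except Exception as e: print(e)
r.movep(W(120,0,250),Q); print(st())
r.move_l(W(120,0,136),vel=150); print(st())
r.move_l(W(78+2+7+11+4,0,136),vel=80,force_limit=3); print(st())
p,d=cams.camera("scene");cv2.imwrite("pics/s2.png",cv2.resize(p[150:340,210:430,::-1],None,fx=3,fy=3))
E
```

```text
242 128 194 [ 68.2 -50.1 194. ]
402 128 194 [ 68.1  54.2 194. ]
257 156 50 [ 92.5 -62.7  50. ]
387 156 50 [92.5 68.  50. ]
275 144 150 [ 79.1 -33.6 150. ]
368 144 150 [ 79.   37.3 150. ]
1.6 [ 93.   -0.  135.9] [-0.41  0.71  0.56  1.64 -0.45  0.93  1.4 ]
1.2 [ 65.5   0.  132. ] [-0.45  0.67  0.56  1.71 -0.44  0.89  1.38]
0.8 [ 41.7  -0.  117.6] [-0.47  0.66  0.55  1.78 -0.45  0.83  1.38]
0.4 [25.3 -0.  95.1] [-0.48  0.67  0.53  1.83 -0.47  0.77  1.38]
0 [19. -0. 68.] [-0.46  0.7   0.5   1.85 -0.49  0.72  1.4 ]
t4.86 box [120.1   0.3 250.5] F(box) [-0.1  0.1  0.9] w-0
t5.77 box [121.1   0.2 137.4] F(box) [0.1 1.  0.6] w0
t6.07 box [100.5   0.3 136.3] F(box) [ 0.4  0.1 -0.4] w-0
```

View pics/s2.png

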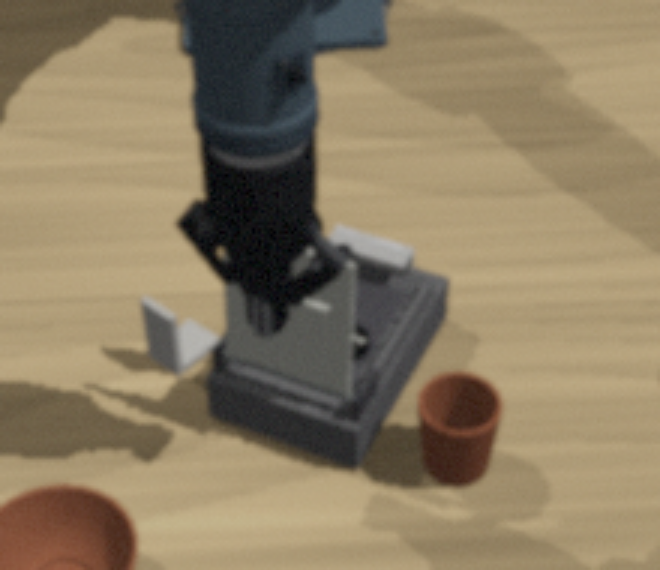

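```bash
cat >> h.py <<'E'
def tgt(th,sd=70,g=0,y=2):
    n=np.array([np.sin(th),np.cos(th)]);u=np.array([-np.cos(th),np.sin(th)]);c=np.array([78,66])+sd*u+(2+g)*n+[11,0]
    return W(c[0],y,c[1])
E
python3 - <<'E'
from h import *
for th in (1.45,1.25,1.05,.85,.65,.45,.3):
    h=r.move_l(tgt(th),vel=50,force_limit=15); print(th,h,st(),flush=True)
    if h: break
p,d=cams.camera("scene");cv2.imwrite("pics/s3.png",cv2.resize(p[150:340,210:430,::-1],None,fx=3,fy=3))
E
```

```text
1.45 False t6.63 box [ 82.2   2.3 135.8] F(box) [ 0.1  0.1 -0.3] w0
1.25 False t7.07 box [ 68.3   2.1 132.9] F(box) [0.2 0.6 1.2] w0
1.05 False t7.50 box [ 55.4   2.  127.5] F(box) [ 1.  -0.4  0.3] w0
0.85 False t7.93 box [ 43.7   2.  119.6] F(box) [-0.3 -0.6  0.1] w-0
0.65 False t8.37 box [ 33.8   2.  109.6] F(box) [ 0.4 -0.4  0.4] w0
0.45 False t8.80 box [26.2  2.  97.8] F(box) [ 0.4 -0.   0.3] w-0
0.3 False t9.16 box [22.2  2.  88.2] F(box) [0.2 0.6 0.6] w-0
```

View pics/s3.png

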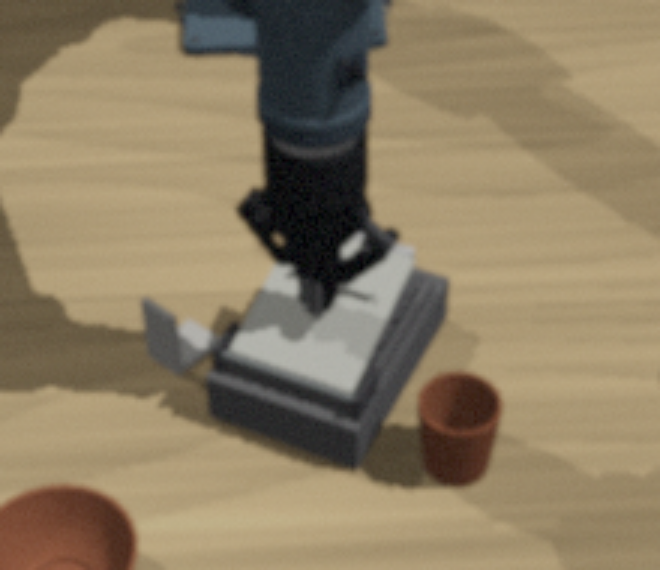

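The cover is following the finger down, now about 0.3 rad open, with the finger on the hinge side of the ridge at about (345,295). I'll press it flat.

```bash
python3 - <<'E'
from h import *
for th in (.15,.05):
    h=r.move_l(tgt(th),vel=40,force_limit=12); print(th,h,st(),flush=True)
p=tgt(0);p[2]=60
h=r.move_l(p,vel=12,force_limit=7);print(h,st())
p,d=cams.camera("scene");cv2.imwrite("pics/s4.png",cv2.resize(p[150:340,210:430,::-1],None,fx=3,fy=3))
print(st())
E
```

```text
0.15 False t9.62 box [19.9  2.  78.2] F(box) [ 0.  -0.9  0.5] w-0
0.05 False t9.94 box [19.   2.  71.2] F(box) [-0.5 -0.7  1.1] w-0
True t10.48 box [18.9  2.1 66.9] F(box) [-2.  -0.2  8.8] w-0
t10.53 box [18.9  2.1 67. ] F(box) [-1.8 -0.5  8.2] w-0
```

View pics/s4.png

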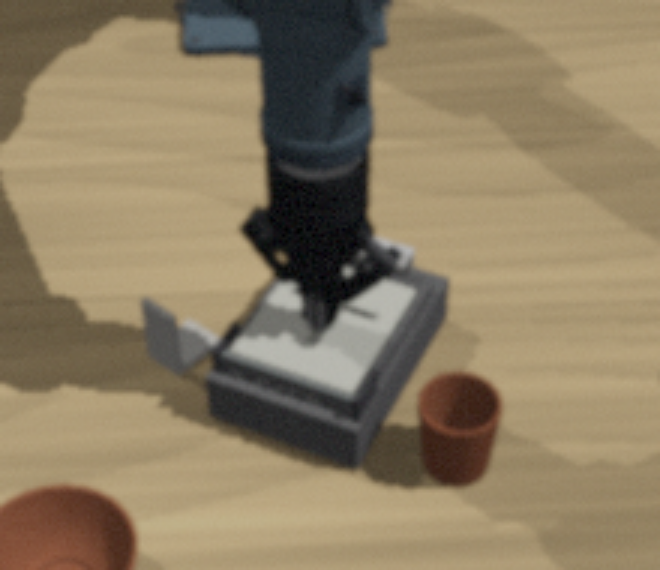

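```bash
python3 - <<'E'
from h import *
z=66.7
for x in (15,11,8,5,1,-3):
    h=r.move_l(W(x,2,z),vel=25,force_limit=16); s=r.sense(); print(x,h,st(),flush=True)
    fz=s['ft_force'][2]
    if fz<6: z-=.3
    if fz>12: z+=.3
    if h: break
p,d=cams.camera("scene");cv2.imwrite("pics/s5.png",cv2.resize(p[150:340,210:430,::-1],None,fx=3,fy=3))
E
```

```text
15 False t10.82 box [16.7  2.2 67.4] F(box) [3.  0.3 5.9] w0
11 False t11.12 box [12.8  2.2 67.2] F(box) [2.5 0.2 5.8] w0
8 False t11.39 box [10.2  2.2 67. ] F(box) [3.2 0.4 7.4] w0
5 False t11.66 box [ 7.3  2.2 67.1] F(box) [ 4.1 -0.   6.6] w0
1 False t11.97 box [ 3.8  2.3 67.1] F(box) [ 4.8 -0.2  5. ] w-0
-3 False t12.28 box [ 0.   2.3 67. ] F(box) [ 3.7 -0.3  7. ] w-0
```

View pics/s5.png

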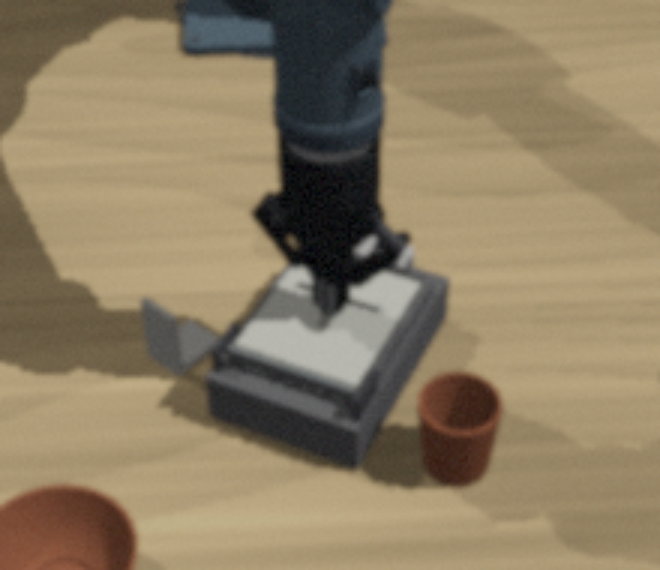

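The box corners haven't moved, (210,405) and (360,465), while the cover is sliding away from its hinge end. I'll keep pushing.

```bash
python3 - <<'E'
from h import *
z=66.4
for x in (-6,-9,-12,-15,-18,-20,-22,-24,-26,-28,-30):
    h=r.move_l(W(x,2,z),vel=25,force_limit=12); s=r.sense(); print(x,h,st(),flush=True)
    fz=s['ft_force'][2]
    if fz<6: z-=.3
    if fz>12: z+=.3
    if h or s['ft_force']@ex>11: break
p,d=cams.camera("scene");cv2.imwrite("pics/s6.png",cv2.resize(p[150:340,210:430,::-1],None,fx=3,fy=3))
p,d=cams.camera("top");cv2.imwrite("pics/t6.png",cv2.resize(p[180:290,250:390,::-1],None,fx=5.5,fy=5.5,interpolation=2))
E
```

```text
-6 False t12.60 box [-3.2  2.2 67.3] F(box) [4.2 0.1 5.2] w-0
-9 False t12.87 box [-6.1  2.2 67.1] F(box) [ 4.3 -1.8  4.4] w0
-12 False t13.13 box [-8.9  2.3 66.9] F(box) [ 5.5 -0.6  6.6] w-0
-15 False t13.40 box [-11.9   2.4  67. ] F(box) [5.3 0.5 6.4] w0
-18 False t13.67 box [-14.9   2.4  66.9] F(box) [ 5.1 -0.7  6.1] w0
-20 False t13.92 box [-16.8   2.4  67. ] F(box) [5.7 0.1 6.5] w-0
-22 False t14.17 box [-17.7   2.4  67.1] F(box) [7.6 0.2 4.3] w-0
-24 False t14.42 box [-17.7   2.4  67.3] F(box) [11.4 -0.1  2.7] w0
```

View pics/s6.png

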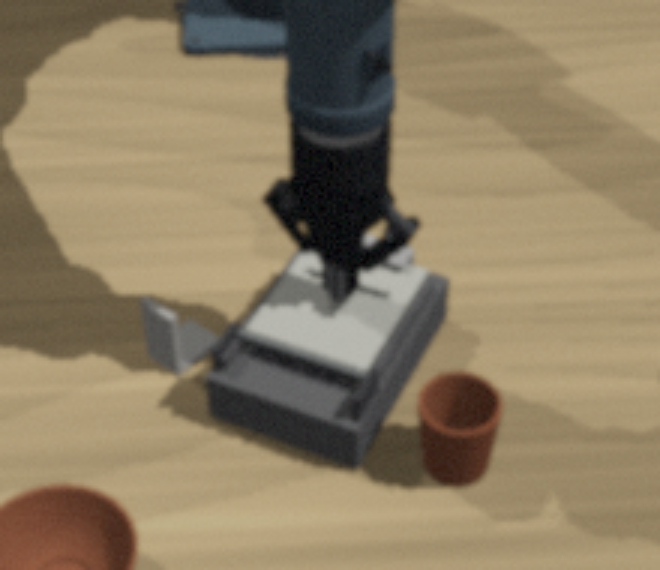

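View pics/t6.png

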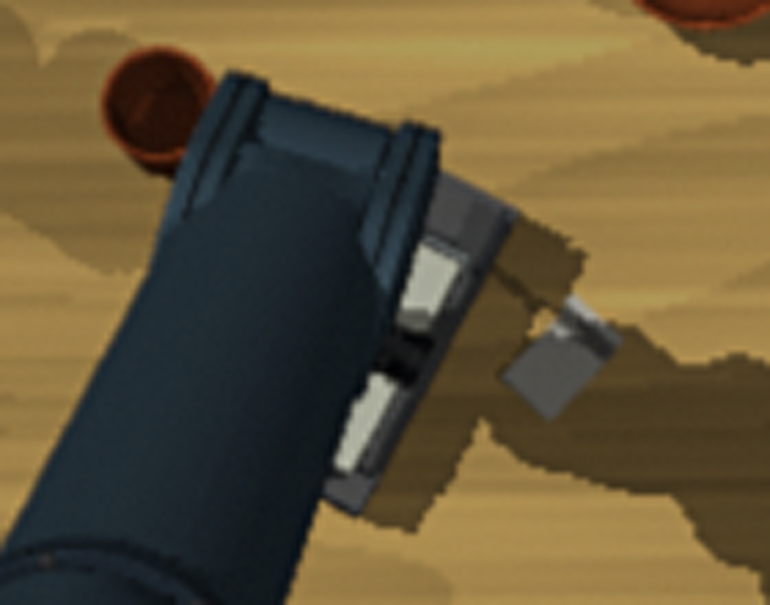

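```bash
python3 - <<'E'
from h import *
r.move_l(W(-16.0,2,66.5),vel=20);print(st())
r.move_l(W(-13,2,67),vel=20);print(st())
r.move_l(W(-12,2,72),vel=20);print(st())
r.move_l(W(-12,2,110),vel=80);print(st())
r.move_l(W(60,0,330),vel=200);print(st())
r.movep(W(140,0,330),Q);s=r.sense()
p,d=cams.camera("wrist");cv2.imwrite("pics/w7.png",p[:,:,::-1]);cv2.imwrite("pics/w7c.png",cv2.resize(p[0:200,220:440,::-1],None,fx=3,fy=3,interpolation=2))
p,d=cams.camera("scene");cv2.imwrite("pics/s7.png",cv2.resize(p[215:325,250:390,::-1],None,fx=5.5,fy=5.5,interpolation=2))
p,d=cams.camera("top");cv2.imwrite("pics/t7.png",cv2.resize(p[180:290,250:390,::-1],None,fx=5.5,fy=5.5,interpolation=2))
print(st())
E
```

```text
t15.07 box [-17.5   2.4  66.5] F(box) [-4.1  0.6  8.4] w0
t15.37 box [-15.2   2.3  66.7] F(box) [-5.5 -0.1  8. ] w-0
t15.78 box [-11.9   1.8  71.8] F(box) [ 1.1 -0.7 -0.5] w-0
t16.40 box [-12.1   2.2 110.2] F(box) [-0.2 -0.9  0.3] w0
t17.71 box [ 5.910e+01 -1.000e-01  3.288e+02] F(box) [0.1 0.9 0.5] w-0
t18.27 box [138.9   0.5 329.7] F(box) [ 0.1  0.2 -0.7] w-0
```

View pics/w7c.png

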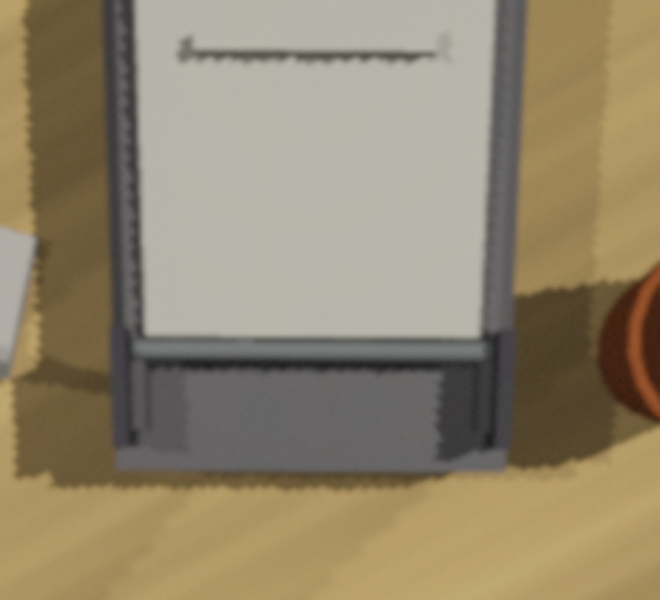

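View pics/s7.png

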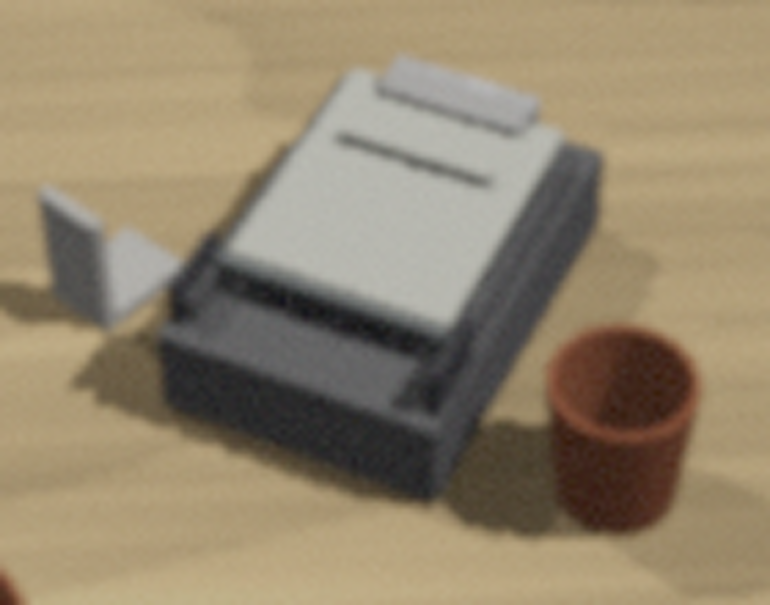

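View pics/t7.png

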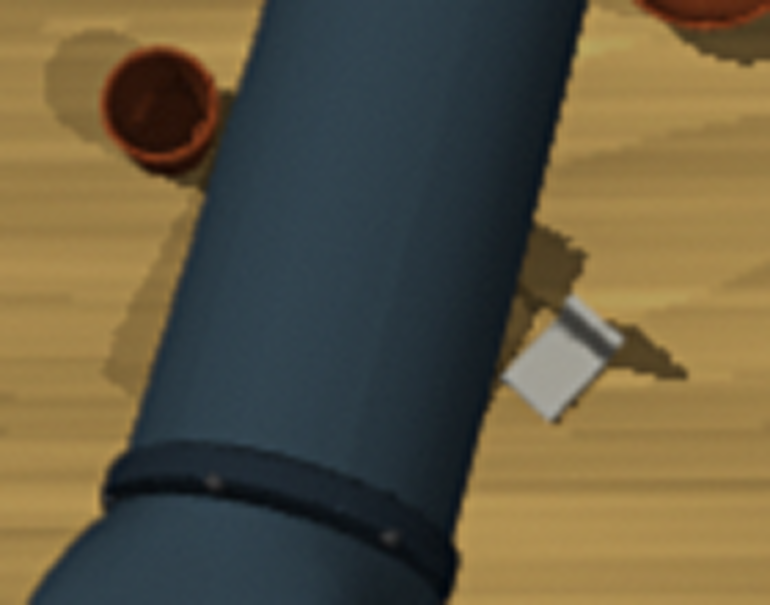

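The cover lies flat with its edge under the lip. The box corners (165,400) and (432,498), the cup and the tile are where they were at the start. The finger dragged back with about 5 N as I withdrew it, so I'll measure whether the cover is still fully home.

```bash
python3 - <<'E'
from h import *
s=r.sense();m=cams.camera_model("wrist");f=240/np.tan(np.radians(m['fovy']/2))
q=s['eef_rot'];R=Ro.from_quat(q[[1,2,3,0]]).as_matrix();T=m['T_tool_cam']
o=R@T[:3,3]+s['tcp_pos']
pr=lambda X:(lambda c:[m['cx']+f*c[0]/c[2],m['cy']+f*c[1]/c[2]])(T[:3,:3].T@(R.T@(X-s['tcp_pos'])-T[:3,3]))
for u,v,z,n in((320,156,50,'housing end, exp 92'),(257.5,156,50,'corner'),(388.5,156,50,'corner'),(320,112.5,68,'cover hinge end'),(320,18.5,68,'ridge base hinge side exp -30 home'),(320,13,75,'ridge top')):
    d=R@T[:3,:3]@np.array([(u-m['cx'])/f,(v-m['cy'])/f,1]);print(n,B(o+d*(z-o[2])/d[2]).round(1))
for sl in (0,22,24,26): print(sl,'ridge base -> v crop',(pr(W(78-sl-82,0,68))[1])*3,'top',pr(W(78-sl-82,0,75))[1]*3,'hinge',pr(W(78-sl,0,68))[1]*3)
# ridge in scene picture
for sl in (20,22,24,26):
    a=[(proj('scene',W(78-sl-82,y,75))-[250,215]+.4)*5.5 for y in(-35,35)]
    b=[(proj('scene',W(78-sl-82,y,68))-[250,215]+.4)*5.5 for y in(-35,35)]
    print(sl,np.round(a),np.round(b))
E
```

```text
housing end, exp 92 [91.5  0.3 50. ]
corner [ 91.5 -62.5  50. ]
corner [91.5 69.2 50. ]
cover hinge end [50.8  0.3 68. ]
ridge base hinge side exp -30 home [-28.6   0.3  68. ]
ridge top [-31.2   0.3  75. ]
0 ridge base -> v crop 146.20626989700023 top 141.29425335440348 hinge 427.26581043772563
22 ridge base -> v crop 65.25242699412516 top 58.73485419645195 hinge 354.88466930683495
24 ridge base -> v crop 57.76786363551673 top 51.099438128099564 hinge 348.19883436871044
26 ridge base -> v crop 50.26206178572744 top 43.4419454542446 hinge 341.4950704028969
20 [[339. 140.]
 [484. 186.]] [[340. 152.]
 [484. 197.]]
22 [[341. 137.]
 [486. 183.]] [[342. 149.]
 [486. 194.]]
24 [[343. 134.]
 [488. 180.]] [[344. 146.]
 [488. 191.]]
26 [[345. 132.]
 [490. 177.]] [[346. 143.]
 [490. 188.]]
```

The images put the slide at about 25–26 mm, which is too coarse to rule out a 1–2 mm drag-back. There's plenty of time left, so I'll press and push the ridge again to the stop. This time I'll withdraw under a very light press.

```bash
python3 - <<'E'
from h import *
r.movep(W(-7,2,110),Q)
r.move_l(W(-7,2,76),vel=60);print(st())
h=r.move_l(W(-7,2,62),vel=12,force_limit=5);print(h,st())
z=r.sense()['tcp_pos'][2]-.3
for x in (-11,-14,-16,-18,-20,-22,-24,-26):
    h=r.move_l(W(x,2,z),vel=25,force_limit=13); s=r.sense(); print(x,h,st(),flush=True)
    fz=s['ft_force'][2]
    if fz<2: z-=.3
    if fz>6: z+=.3
    if h or s['ft_force']@ex>12: break
E
```

```text
t20.02 box [-6.8  1.9 76. ] F(box) [ 0.5 -0.1 -0.2] w0
True t20.79 box [-7.1  2.1 67.1] F(box) [-1.4 -0.3  7.3] w0
-11 False t21.07 box [-9.7  2.2 67.4] F(box) [ 2.4 -0.1  4.6] w0
-14 False t21.34 box [-13.5   2.1  67.2] F(box) [ 2.7 -0.3  6. ] w-0
-16 False t21.59 box [-15.4   2.1  67.2] F(box) [ 3.6 -0.8  5.8] w0
-18 False t21.84 box [-16.7   2.1  67.3] F(box) [ 5.9 -0.   5.3] w0
-20 False t22.09 box [-17.6   2.1  67.5] F(box) [7.3 0.7 2.5] w0
-22 False t22.34 box [-17.7   2.1  67.9] F(box) [11.5  0.3  0.9] w-0
-24 False t22.59 box [-18.8   2.2  67.9] F(box) [12.8  0.2  1.4] w-0
```

```bash
python3 - <<'E'
from h import *
r.move_l(W(-17.5,2,68.2),vel=20);print(st())
r.move_l(W(-14,2,70.5),vel=20);print(st())
r.move_l(W(-12,2,80),vel=50);print(st())
r.move_l(W(-12,2,110),vel=100)
r.move_l(W(60,0,330),vel=200)
r.movep(W(140,0,330),Q);r.sleep(.3);s=r.sense()
p,d=cams.camera("wrist");cv2.imwrite("pics/w8.png",p[:,:,::-1]);cv2.imwrite("pics/w8c.png",cv2.resize(p[0:200,220:440,::-1],None,fx=3,fy=3,interpolation=2))
p,d=cams.camera("scene");cv2.imwrite("pics/s8.png",cv2.resize(p[215:325,250:390,::-1],None,fx=5.5,fy=5.5,interpolation=2))
print(st(),s['tcp_pos'])
a=cv2.imread("pics/w7.png",0).astype(np.float32);b=cv2.imread("pics/w8.png",0).astype(np.float32)
def sh(A,B_,y0,y1,x0,x1):
    A=A[y0:y1,x0:x1];B_=B_[y0:y1,x0:x1];return np.round(cv2.phaseCorrelate(A,B_,cv2.createHanningWindow((x1-x0,y1-y0),cv2.CV_32F)),2) if 0 else [np.round(v,2) for v in cv2.phaseCorrelate(A.copy(),B_.copy(),cv2.createHanningWindow((x1-x0,y1-y0),cv2.CV_32F))]
print('cup',sh(a,b,70,155,410,500),'tray',sh(a,b,200,330,430,630),'housing end',sh(a,b,125,175,255,390),'cover hinge end',sh(a,b,100,124,270,380),'ridge',sh(a,b,5,30,270,380))
a=cv2.imread("pics/s7.png",0).astype(np.float32);b=cv2.imread("pics/s8.png",0).astype(np.float32)
print('scene/5.5: box front',sh(a,b,330,500,160,450),'ridge',sh(a,b,110,210,310,510),'cup',sh(a,b,320,530,540,710),'lip',sh(a,b,50,140,375,545))
E
```

```text
t23.07 box [-18.4   2.   67.8] F(box) [0.6 0.  2. ] w0
t23.43 box [-14.1   1.8  70.4] F(box) [ 1.1 -0.9  1.3] w-0
t23.77 box [-11.7   2.2  80.5] F(box) [-0.9 -0.4  0.1] w-0
t26.35 box [139.5   0.4 330.3] F(box) [0.2 0.4 0.4] w-0 [688.79512354 -42.24121967 330.28477351]
cup [array([-2.62,  0.7 ]), np.float64(1.12)] tray [array([-3.05,  0.16]), np.float64(0.83)] housing end [array([-0.62, -0.78]), np.float64(0.42)] cover hinge end [array([ 9.21, -3.81]), np.float64(0.31)] ridge [array([-9.48, -2.46]), np.float64(0.34)]
scene/5.5: box front [array([ 0.2 , -0.02]), np.float64(0.18)] ridge [array([-0.27,  0.11]), np.float64(0.24)] cup [array([-0.03, -0.23]), np.float64(0.23)] lip [array([ 0.35, -0.17]), np.float64(0.36)]
```

View pics/w8c.png

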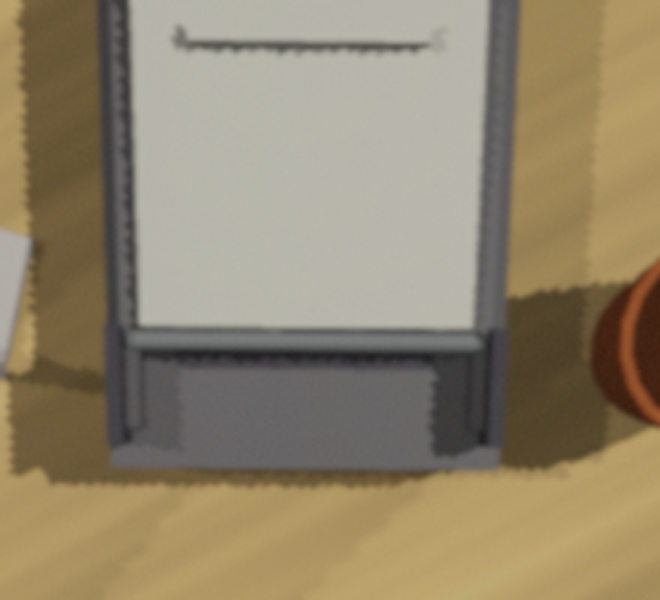

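View pics/s8.png

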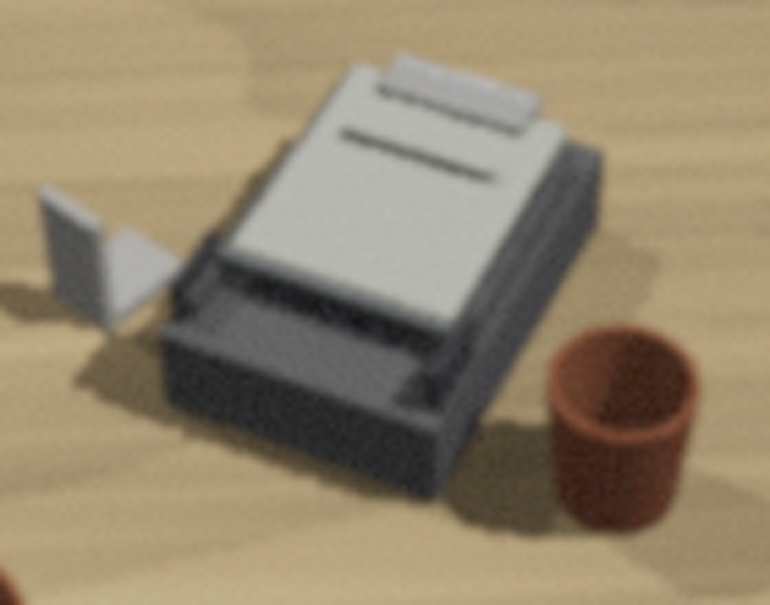

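```bash
python3 - <<'E'
from h import *
s=r.sense();m=cams.camera_model("wrist");f=240/np.tan(np.radians(m['fovy']/2))
q=s['eef_rot'];R=Ro.from_quat(q[[1,2,3,0]]).as_matrix();T=m['T_tool_cam']
o=R@T[:3,3]+s['tcp_pos']
for u,v,z,n in((320,467/3,50,'housing end, exp 92'),(320,328/3,68,'cover hinge end'),(320,47/3,68,'ridge base hinge side exp -30 home')):
    d=R@T[:3,:3]@np.array([(u-m['cx'])/f,(v-m['cy'])/f,1]);print(n,B(o+d*(z-o[2])/d[2]).round(1))
def prof(fn):
    g=cv2.imread(fn,0).astype(float)[:,300:350].mean(1);return g
for fn in('pics/w7.png','pics/w8.png'):
    g=prof(fn);print(fn,'ridge',g[8:24].round(0),'hinge',g[105:125].round(0),'end',g[150:162].round(0))
E
```

```text
housing end, exp 92 [92.1  0.3 50. ]
cover hinge end [48.9  0.3 68. ]
ridge base hinge side exp -30 home [-30.    0.3  68. ]
pics/w7.png ridge [179. 179. 179. 179. 179. 180. 180. 174. 154. 114.  92. 115. 148. 169.
 178. 180.] hinge [180. 180. 180. 180. 180. 180. 168. 131.  98. 107. 119. 121. 114. 100.
  77.  51.  37.  48.  71.  91.] end [101. 101. 101. 101. 101. 100.  94.  82.  77.  83.  89.  96.]
pics/w8.png ridge [180. 180. 180. 180. 174. 153. 113.  92. 117. 151. 171. 178. 180. 180.
 180. 180.] hinge [180. 181. 180. 167. 129.  99. 108. 120. 121. 114.  99.  76.  50.  37.
  43.  55.  67.  78.  93. 100.] end [101. 101. 101. 101. 101.  97.  85.  77.  81.  88.  94. 108.]
```

```bash
python3 - <<'E'
from h import *
p,d=cams.camera("scene");b=cv2.cvtColor(p,cv2.COLOR_RGB2GRAY).astype(np.float32);a=cv2.imread("pics/scene0.png",0).astype(np.float32)
def ecc(x0,x1,y0,y1):
    M=np.eye(2,3,dtype=np.float32)
    c,M=cv2.findTransformECC(a[y0:y1,x0:x1],b[y0:y1,x0:x1],M,cv2.MOTION_TRANSLATION,(3,200,1e-6),None,3);return round(c,3),M[:,2].round(2)
for n,w in dict(boxfront=(275,338,277,310),lip=(318,352,224,236),boxside=(333,362,240,300),cup=(345,382,270,315),tile=(253,284,245,277),bowl=(195,262,308,365)).items():
    try: print(n,ecc(*w))
    except Exception as e: print(n,'fail')
for sgn in (-3,3): print('3 mm box x shift in px',proj('scene',W(sgn,0,50))-proj('scene',W(0,0,50)))
E
```

```text
boxfront (0.966, array([0.08, 0.02], dtype=float32))
lip fail
boxside (0.351, array([0.57, 0.29], dtype=float32))
cup (0.999, array([ 0.01, -0.06], dtype=float32))
tile (0.992, array([ 0.  , -0.02], dtype=float32))
bowl (0.999, array([0.  , 0.01], dtype=float32))
3 mm box x shift in px [ 0.52513576 -0.80365212]
3 mm box x shift in px [-0.526948    0.80642551]
```

```bash
python3 - <<'E'
from h import *
print(st());ticket.job_done()
E
```

```text
t26.40 box [1.396e+02 3.000e-01 3.303e+02] F(box) [-0.2 -0.5  0.3] w0
the job is handed in; nothing more can be done
```

The splash cover is closed: folded flat, pushed fully home under the lip, and staying shut with the robot clear of it. I handed it in at 26.4 s of the 42 s allowed.

**What I did:** With the closed fingertips I folded the standing cover down, then pressed it flat with about 8 N. Still pressing, I pushed it by its ridge towards the lip until it stopped.

**What went wrong:** When I backed the finger off the first time, it dragged the cover about 2 mm back, to roughly 24 mm of slide. I pressed and pushed the ridge again until the push reached 12.8 N, then withdrew under a light press of about 2 N.

**Last checks:**
- **Cover position:** the ridge measured at box x = -30.0 mm, which matches the full 26 mm of slide to within about 1 mm.
- **Box:** its front moved less than 0.1 pixel from the first picture, under about 0.5 mm.
- **Cup, tile and bowl:** none moved by more than 0.1 pixel. I did not measure the other bystanders.

**Checks that failed or disagreed:**
- **Image match:** it failed on the lip and gave no usable result on the box side, because the closed cover changed how they look.
- **Stop position:** both pushes stalled at -17.7 mm at about 11.5 N, and the second then moved on to -18.8 mm. I did not push a third time to see whether it would move further, so "fully home" rests on the picture measurement.

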